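# Hang the checked pressure gauges and lock the rack

## Task

Hang the checked pressure gauges standing on the counter back on the blue rack: pull the orange safety tab out, swing the steel locking bar up and fully back, and hang every gauge on the hanger of its grip's colour, the screw head through the keyhole in its back and the gauge pulled down until it locks. With all of them hanging, swing the bar down over them and only then push the safety tab fully home. Leave the black pad, the copper valve core and the jar where they are.

Things in the scene. Friction and masses are not known exactly. Their poses are not given: they have to be found in the camera images.
- rack: Fixed blue steel rack, 382 mm long (y). Origin on the counter at mid-length, in the plane of the hanger faces; x points into the rack, z up, yaw within 0.15. Gauges hang at x below 0. End cheeks 12 mm thick, 120 mm high: at y=+185 mm (x 0 to 60 mm) and y=-185 mm (x -95 to 60 mm); counter open between. Rails at x 3 to 15 mm, up to z=140 mm. Yellow puller and hooks on its back belong to it.
- bar (a joint): Angle of the steel locking bar, rad: 0 = down, 1.5 = up and back on its stop. A U of two arms at rack y=+/-185 mm and a 12 mm square cross bar; down, this lies at rack x=-25, z=180 mm, 12 mm above the grips of hung gauges. Turns about the rack's y through bar_hinge. 0.25 kg, light friction; past about 1.15 rad it falls open and stays, below 0.85 it falls shut. Tab home: it lifts 0.05 rad at most.
- bar_hinge (a point): Point on the bar's hinge axis at mid-length: rack x = +40 mm, 130 mm above the counter. Fixed.
- bar_grip (a point): On the bar's black finger grip, a plate 20 mm wide (rack y), 10 mm thick, on the middle of the cross bar; point 27 mm from the cross bar's centre line, 18 mm from the free end. Bar down: the grip stands upright, this point 65 mm before (rack -x) and 77 mm above bar_hinge; it turns with the bar, and pivots between fingers that pinch its width lightly (about 15 N).
- tab (a joint): Travel of the orange safety tab, m: 0 = home (its tongue lies over the end of the bar and locks it), 0.025 = fully pulled out, towards the rack's -x; the bar is free from 0.018 on. Stays where it is left, friction about 1.5 N.
- tab_grip (a point): On the orange tab's upright grip, 14 mm (rack x) by 18 mm (rack y) by 36 mm high; its top is 15 mm above this point, its foot 21 mm below. It rides on top of the cheek at the rack's -y end; point 163 mm above the counter, at rack x = -68 mm when home.
- peg_red: Red sheet-steel hanger clipped on the rack, axes as the rack's. Origin on the screw's axis at the flat face, 104 mm above the counter. Screw along -x: shank 8 mm thick, 10 mm long, then a head 19 mm across, 6 mm thick. Face 56 mm wide, from 70 mm below to 40 mm above the screw; red flange on top, 30 mm deep. Two ears at y=+/-44 mm, 50 to 70 mm below the screw, 20 mm out, keep the gauge square. Hangers 105 mm apart, any order.
- gauge_red: Nickel pressure gauge with red grip, about 0.4 kg; may be absent (None). Stands on the counter, yaw within 0.4. Housing 50 mm deep (x), 80 mm wide (y), 100 mm high; origin at the centre of its underside, dial to -x, flat back at x=+25 mm, z up; flat foot 10 mm high from x=-50 to 25 mm. Grip on top: block 26 mm (x) by 22 mm (y), centred, from 100 to 138 mm high. Hung, its underside is 30 mm above the counter.
- red_slot (a point): On the back face of gauge_red (x=+25 mm), mid-width, 74 mm above the underside: where the screw's axis ends up (on peg_red's origin). The back is 5 mm thick, 17 mm free space inside. Keyhole: opening 30 mm wide from 26 to 47 mm above the underside, narrowing to a 12 mm slot at 56 mm that ends at 78 mm. The head enters with its axis 36 to 40 mm up. None if absent.
- peg_green: Green sheet-steel hanger clipped on the rack, axes as the rack's. Origin on the screw's axis at the flat face, 104 mm above the counter. Screw along -x: shank 8 mm thick, 10 mm long, then a head 19 mm across, 6 mm thick. Face 56 mm wide, from 70 mm below to 40 mm above the screw; green flange on top, 30 mm deep. Two ears at y=+/-44 mm, 50 to 70 mm below the screw, 20 mm out, keep the gauge square. Hangers 105 mm apart, any order.
- gauge_green: Nickel pressure gauge with green grip, about 0.4 kg; may be absent (None). Stands on the counter, yaw within 0.4. Housing 50 mm deep (x), 80 mm wide (y), 100 mm high; origin at the centre of its underside, dial to -x, flat back at x=+25 mm, z up; flat foot 10 mm high from x=-50 to 25 mm. Grip on top: block 26 mm (x) by 22 mm (y), centred, from 100 to 138 mm high. Hung, its underside is 30 mm above the counter.
- green_slot (a point): On the back face of gauge_green (x=+25 mm), mid-width, 74 mm above the underside: where the screw's axis ends up (on peg_green's origin). The back is 5 mm thick, 17 mm free space inside. Keyhole: opening 30 mm wide from 26 to 47 mm above the underside, narrowing to a 12 mm slot at 56 mm that ends at 78 mm. The head enters with its axis 36 to 40 mm up. None if absent.
- peg_white: White sheet-steel hanger clipped on the rack, axes as the rack's. Origin on the screw's axis at the flat face, 104 mm above the counter. Screw along -x: shank 8 mm thick, 10 mm long, then a head 19 mm across, 6 mm thick. Face 56 mm wide, from 70 mm below to 40 mm above the screw; white flange on top, 30 mm deep. Two ears at y=+/-44 mm, 50 to 70 mm below the screw, 20 mm out, keep the gauge square. Hangers 105 mm apart, any order.
- gauge_white: Nickel pressure gauge with white grip, about 0.4 kg; may be absent (None). Stands on the counter, yaw within 0.4. Housing 50 mm deep (x), 80 mm wide (y), 100 mm high; origin at the centre of its underside, dial to -x, flat back at x=+25 mm, z up; flat foot 10 mm high from x=-50 to 25 mm. Grip on top: block 26 mm (x) by 22 mm (y), centred, from 100 to 138 mm high. Hung, its underside is 30 mm above the counter.
- white_slot (a point): On the back face of gauge_white (x=+25 mm), mid-width, 74 mm above the underside: where the screw's axis ends up (on peg_white's origin). The back is 5 mm thick, 17 mm free space inside. Keyhole: opening 30 mm wide from 26 to 47 mm above the underside, narrowing to a 12 mm slot at 56 mm that ends at 78 mm. The head enters with its axis 36 to 40 mm up. None if absent.
- pad: Bystander: black plastic bead breaker pad, 90 x 120 x 23 mm, origin at the centre of its underside.
- core: Bystander: copper valve core standing upright, 32 mm diameter foot, 68 mm high, origin at the centre of its underside.
- caps: Bystander: jar of valve caps, 60 mm diameter, 85 mm high, origin at the centre of its underside.
Not all that is in view belongs to the job. What is shaped like the gauge_white but yellow is not meant.

How it is judged:
By the outcome, as a careful person would: the job done as asked, in the order asked, and still so for the second after the job is handed in, with the robot touching nothing.
Of gauge_red, gauge_green, gauge_white only 2 to 3 are there at a start; the rules pass over those that are not, and their reading is None.
At some moment in a run one of gauge_red, gauge_green, gauge_white may be knocked a few centimetres aside while the robot is not near it.
Once in a run the grip may slacken for a moment while it holds something.
It also fails if it takes over 210 s, if anything falls off the work surface, if the arm or the gripper's body presses on something with over 40 N, if the wrist force passes 120 N, or if a joint passes its speed limit or range.

## Robot

A 7-joint arm with a two-finger parallel gripper is mounted at the origin on the work surface. World frame = base frame: x ahead of the robot, y to its left, z up, the work surface at z = 0. Lengths are in m, angles in rad, forces in N, time in s.
With the tool pointing down it reaches from about 0.4 to 0.875 m from the base axis. Payload 19.3 kg.
Tool frame: the origin (TCP) lies where the fingers leave the gripper's body, on its centre line; the fingertips stand bot.tip_reach ahead of it and the grasp point (between the pads) lies 54 mm ahead of it (bot.tip_reach is the distance from the TCP to the fingertips, in m); z points along the fingers, y is the line along which they close (so a half turn about z gives the same grasp; the last joint's range is limited). The gripper opens to 85 mm and grips with 20 to 120 N. Pads are 22 mm wide; open, the fingers measure 114 mm over their backs; the gripper's body (76 mm by 85 mm) begins 54 mm behind the grasp point. The pads swing forward as they close: fully open they stand 13 mm farther back than shut.
Start: joints at [1.085, 0.521, -0.036, 1.599, 0.021, 1.021, -0.113], TCP at [0.252, -0.572, 0.304] pointing down, gripper open.
Joint ranges: [-2.91, 2.91], [-0.3, 2.13], [-1.5, 1.42], [0.17, 2.43], [-1.26, 4.41], [0.16, 1.93], [-2.52, 2.52]. Speed limits (rad/s): [1.89, 1.89, 2.39, 2.39, 3.01, 3.01, 3.01].

## Interface

Orientations are given as [roll, pitch, yaw] about the fixed x, y, z axes, in that order (R = Rz(yaw) Ry(pitch) Rx(roll)).
In Python, from workcell import bot gives the robot as it stands. The module is installed in compiled form; this text tells all that it offers.
- The arm moves only by the shell command python3 -m jog 'ROWS' [FORCE]. ROWS is JSON, a list that holds one entry, the list of rows, each a list of 7 numbers: the shift along the tool's x, y, z in mm, then the turn, a rotation vector about the tool's x, y, z in rad, then the opening, from 0 (shut) to 1 (fully open). In form: [[[tx, ty, tz, wx, wy, wz, fingers], ...]]. A call has 1 to 5 rows; each row shifts and turns the commanded pose from where the row before left it, along the tool's axes as they then stand; what a row does not reach is not made up. A row lasts 1/10 s, in which the tool goes at most 50 mm and 8.59 degrees, less where a joint would pass 70% of its speed; a pose out of reach is approached as far as the arm can. A call is refused whole if a number of a shift passes 50 or a number of a turn 0.15, either way. A call with a gripper value outside its range is refused whole. The fingers move at their own pace and stop on an object; FORCE is the grip in N (left out, the last holds). Time passes only in rows, so rows that do not move let the fingers close. It gives the time, the measured TCP pose, the force, the opening and the grip force at its end, in the units of the state.
- bot.observe(): the state, without advancing time (a new reading comes with each control period).
- bot.grab_frame(name): name is "scene" or "top"; returns a dict with "img" (480x640x3 uint8, red, green, blue), "intrinsics" (3x3 intrinsics, pixels), "k1" (the pictures are not rectified: a ray, as slopes to the right and down, at radius r is drawn at 1 + k1 r^2 times it, then the intrinsics apply), "R" (3x3) and "t" (3): a world point X has camera coordinates R X + t. Camera axes: x right, y down, z forward; pixel columns grow to the right and rows downward; lengths in m; the calibration is good to about 2 mm. A picture is of the moment at which its call begins. There is no depth.
- bot.job_done(): hands the job in; it is judged then, once.
Trained networks look in a picture, given as the dict that the camera call returned (one of the last four; its "shot" number tells which), for a name from the list of things; names that differ only in an ending like _2 or _b are one class to them, and where a whole thing is asked for, a point or a joint stands for the part that bears it (a point fixed in the world has none). Each returns a list of dicts, best first, with "conf" (0 to 1); they miss things now and then, are a little off and sometimes report something else, mostly with a low value. They report only what shows in the picture. A call takes as long as a camera call. They do not tell look-alikes from the thing itself.
- bot.trace(query, picture): "region" (480x640 bool, what is visible of it).
- bot.spot_point(query, picture): "xyz" ([x, y, z] in m, in world coordinates, good to about 4 mm: a listed point, or the origin of a listed thing).
The state is a dict: "clock": time; "qpos": joint angles; "qd": joint speeds; "joint_efforts": joint torques, N m; "position": TCP position; "tool_rot": TCP orientation; "force": force on the tool from outside, world axes, zero at the start; "moment": the same for the moment, N m; "grip_width": finger opening in m; "finger_force": force on a finger pad.
Only numpy, scipy, OpenCV 4.12 (cv2) and the standard library are available. Lean on these libraries where they do the work, as an engineer would, in place of code of your own. Each camera call takes 0.05 s, during which the arm holds its last target. There are 200 camera calls.

## Working session

There is one attempt and no reset: what is moved stays moved. The work goes in short steps, Python scripts to look and compute and a shell command to move; the robot and the scene stay as the last step left them, time stands still between calls to the robot, and variables do not carry over. Pictures are saved under pics/ and viewed, at most 14 in all, crops included, and the job is handed in when it is done.

```bash
mkdir -p pics; cat > h.py <<'E'
from workcell import bot
import numpy as np, cv2
from scipy.spatial.transform import Rotation as Ro
def snap(name,fn=None):
    f=bot.grab_frame(name)
    if fn: cv2.imwrite('pics/'+fn,f['img'][:,:,::-1])
    return f
def px(f,X):
    c=f['R']@np.array(X)+f['t']; s=c[:2]/c[2]; s=s*(1+f['k1']*(s@s)); K=np.array(f['intrinsics']); return K[:2,:2]@s+K[:2,2]
def tool():
    s=bot.observe(); return np.array(s['position']),Ro.from_euler('xyz',s['tool_rot'])
def go(P,rpy):
    """shift in tool mm, and rotvec tool to target"""
    p,R=tool(); T=Ro.from_euler('xyz',rpy)
    print('shift mm',np.round(R.inv().apply(np.array(P)-p)*1000,1),'rot',np.round((R.inv()*T).as_rotvec(),3))
E
python3 - <<'E'
from h import *
s=bot.observe();print({k:np.round(v,3).tolist() for k,v in s.items()},bot.tip_reach)
for c in('scene','top'):
    f=snap(c,c+'0.png');print(c,np.round(-f['R'].T@f['t'],3))
    for q in ['rack','bar_grip','bar_hinge','tab_grip','peg_red','peg_green','peg_white','gauge_red','gauge_green','gauge_white','red_slot','green_slot','white_slot','pad','core','caps']:
        print(q,[(np.round(d['xyz'],3).tolist(),round(d['conf'],2)) for d in bot.spot_point(q,f)][:3])
E
```

```text
{'clock': 0.0, 'qpos': [1.085, 0.522, -0.036, 1.6, 0.021, 1.021, -0.113], 'qd': [-0.0, -0.001, 0.0, -0.0, 0.001, 0.0, 0.0], 'joint_efforts': [-0.0, -92.713, 1.98, -36.993, 0.018, 0.008, 0.0], 'position': [0.252, -0.572, 0.303], 'tool_rot': [-3.14, 0.0, 0.416], 'force': [-0.243, 0.1, 1.239], 'moment': [0.019, 0.014, 0.002], 'finger_force': 0.0, 'grip_width': 0.085} 0.0726
scene [ 1.37  -0.228  0.681]
rack [([0.569, -0.212, 0.0], 0.72)]
bar_grip [([0.551, -0.207, 0.208], 0.75), ([0.58, -0.314, 0.104], 0.51)]
bar_hinge [([0.611, -0.208, 0.128], 0.93)]
tab_grip [([0.507, -0.396, 0.159], 0.61)]
peg_red [([0.58, -0.314, 0.1], 0.69)]
peg_green [([0.571, -0.209, 0.107], 0.85), ([0.472, 0.409, -0.001], 0.2)]
peg_white [([0.565, -0.098, 0.105], 0.87), ([0.45, 0.196, 0.075], 0.23)]
gauge_red [([0.568, -0.211, 0.002], 0.7)]
gauge_green [([0.473, 0.409, -0.002], 0.96)]
gauge_white [([0.434, 0.193, -0.001], 0.63), ([0.567, 0.163, -0.002], 0.6), ([0.471, 0.406, -0.001], 0.5)]
red_slot []
green_slot [([0.497, 0.396, 0.074], 0.58)]
white_slot [([0.452, 0.201, 0.078], 0.87), ([0.578, -0.313, 0.103], 0
[... 472 characters left out ...]
0.397, 0.16], 0.66)]
peg_red [([0.58, -0.311, 0.104], 0.64), ([0.548, -0.213, 0.204], 0.57), ([0.428, 0.19, 0.003], 0.3)]
peg_green [([0.572, -0.205, 0.101], 0.78)]
peg_white [([0.561, -0.102, 0.102], 0.8)]
gauge_red []
gauge_green [([0.466, 0.407, 0.003], 0.6), ([0.43, 0.191, 0.002], 0.55)]
gauge_white [([0.569, 0.162, -0.001], 0.96), ([0.571, -0.21, 0.001], 0.67), ([0.429, 0.192, 0.002], 0.58)]
red_slot []
green_slot [([0.496, 0.396, 0.075], 0.77)]
white_slot [([0.567, 0.138, 0.076], 0.83), ([0.455, 0.201, 0.078], 0.75)]
pad [([0.733, 0.314, 0.0], 0.95), ([0.382, -0.36, 0.002], 0.46), ([0.468, 0.408, 0.003], 0.45)]
core [([0.738, 0.101, -0.001], 0.46)]
caps [([0.381, -0.359, -0.001], 0.9)]
```

View pics/scene0.png

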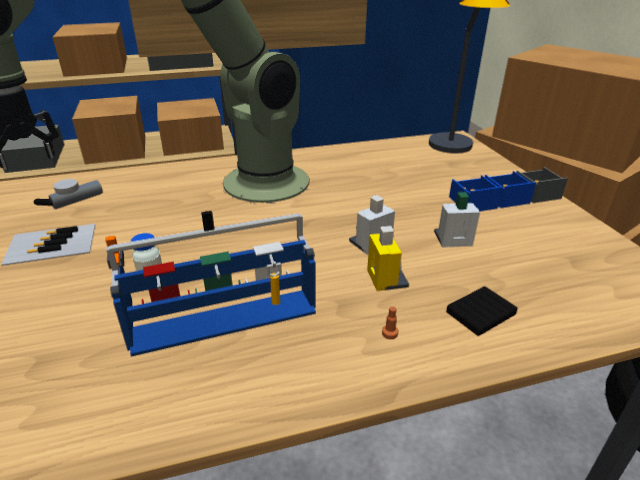

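View pics/top0.png

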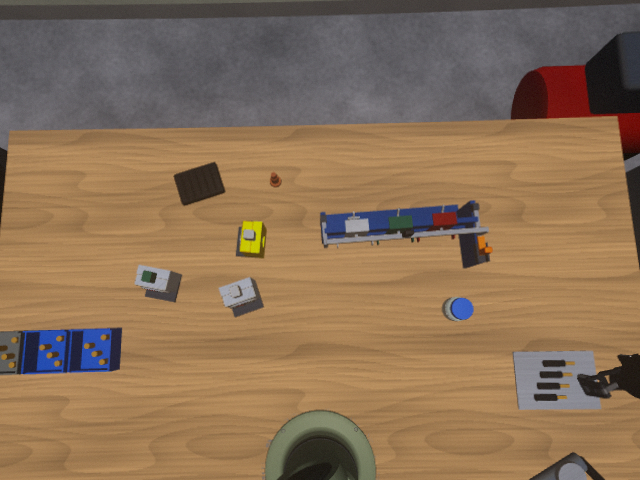

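The scene view is from behind the rack. White gauge is at px (376,222), green at (459,222), the yellow decoy at (384,258), and red is absent. The rack is at (215,280), with the orange tab at its -y end, px (112,248). From the top view, rack yaw ≈ 0.08.

```bash
cat >> h.py <<'E'
def after(P,rpy):
    p,R=tool(); T=Ro.from_euler('xyz',rpy)
    print('turn first',np.round((R.inv()*T).as_rotvec(),3),'then shift',np.round(T.inv().apply(np.array(P)-p)*1000,1))
O=np.array([.571,-.209,0]);YAW=.08
def rk(x,y,z): return O+Ro.from_euler('z',YAW).apply(np.array([x,y,z])/1000)
def inrack(P): return np.round(Ro.from_euler('z',-YAW).apply(np.array(P)-O)*1000,1)
E
python3 - <<'E'
from h import *
after(rk(-70,-185,300),[np.pi,0,.08]); print(rk(-70,-185,300))
E
```

```text
turn first [0.    0.    0.336] then shift [ 276.5 -151.1    3.9]
[ 0.5160081  -0.39900234  0.3       ]
```

```bash
python3 -m jog '[[[0,0,0,0,0,0.11,0.6],[0,0,0,0,0,0.11,0.6],[0,0,0,0,0,0.116,0.6],[35,-19,0,0,0,0,0.6],[35,-19,0,0,0,0,0.6]]]' 40 >/dev/null; python3 -m jog '[[[35,-19,0,0,0,0,0.6],[35,-19,0,0,0,0,0.6],[35,-19,0,0,0,0,0.6],[35,-19,0,0,0,0,0.6],[35,-19,0,0,0,0,0.6]]]' >/dev/null;  python3 -m jog '[[[31,-18,0,0,0,0,0.6],[0,0,0,0,0,0,0.6],[0,0,0,0,0,0,0.6]]]'
python3 - <<'E'
from h import *
after(rk(-70,-185,300),[np.pi,0,.08])
for c in('scene','top'):
    f=snap(c,c+'1.png')
    for q in ['tab_grip','bar_grip','peg_red','peg_white','peg_green','rack']:
        d=bot.spot_point(q,f)
        if d: print(c,q,np.round(d[0]['xyz'],3),inrack(d[0]['xyz']),round(d[0]['conf'],2))
E
```

```text
clock: 3.0
position: [0.5159, -0.3987, 0.3037]
tool_rot: [-3.141, 0.0, 0.081]
force: [-0.6, 0.1, -0.1]
grip_width: 0.0516
finger_force: 0.0
turn first [-0.     0.     0.001] then shift [0.1 0.3 3.7]
scene tab_grip [0.498 0.394 0.073] [-24.9 607.2  72.6] 0.74
scene bar_grip [ 0.55  -0.209  0.206] [-21.1   1.9 205.6] 0.72
scene peg_red [ 0.579 -0.313  0.106] [  -0.8 -104.6  106.4] 0.59
scene peg_white [ 0.566 -0.103  0.103] [  3.7 106.3 102.7] 0.58
scene peg_green [ 0.569 -0.207  0.108] [ -1.8   1.9 107.9] 0.83
scene rack [ 0.569 -0.211  0.001] [-1.8 -1.7  1. ] 0.85
top tab_grip [ 0.511 -0.401  0.161] [ -75.4 -186.2  160.7] 0.47
top bar_grip [ 0.549 -0.208  0.207] [-21.7   2.6 207.1] 0.79
top peg_red [ 0.58  -0.311  0.108] [   0.7 -102.2  107.7] 0.85
top peg_white [ 0.561 -0.103  0.104] [ -1.6 106.9 104.3] 0.72
top peg_green [ 0.572 -0.205  0.102] [  1.8   3.8 102.1] 0.72
top rack [ 0.57  -0.21  -0.002] [-0.6 -0.7 -1.8] 0.7
```

```bash
sed -i 's/-.209,0\]/-.2075,0]/' h.py
python3 -m jog '[[[0,1,30,0,0,0,0.6],[0,0,30,0,0,0,0.6],[0,0,20,0,0,0,0.6],[0,0,0,0,0,0,0.6],[0,0,0,0,0,0,0]]]' >/dev/null; python3 -m jog '[[[0,0,0,0,0,0,0],[0,0,0,0,0,0,0],[0,0,0,0,0,0,0],[0,0,0,0,0,0,0]]]' 40; python3 -m jog '[[[-6,0,0,0,0,0,0],[-7,0,0,0,0,0,0],[-7,0,0,0,0,0,0],[-7,0,0,0,0,0,0],[0,0,0,0,0,0,0]]]'
python3 - <<'E'
from h import *
f=snap('scene','s2.png');cv2.imwrite('pics/s2c.png',cv2.resize(f['img'][180:330,80:280,::-1],None,fx=4,fy=4))
for q in ['tab_grip']: print([(inrack(d['xyz']),d['conf']) for d in bot.spot_point(q,f)])
E
```

```text
clock: 4.6
position: [0.5169, -0.3978, 0.2257]
tool_rot: [-3.139, -0.002, 0.081]
force: [-1.5, 17.7, 11.9]
grip_width: 0.0175
finger_force: 39.8
clock: 5.1
position: [0.4931, -0.399, 0.2257]
tool_rot: [-3.14, -0.008, 0.083]
force: [23.4, 17.6, -3.0]
grip_width: 0.0173
finger_force: 42.3
[(array([ -99.2, -183.3,  161.8]), 0.65)]
```

View pics/s2c.png

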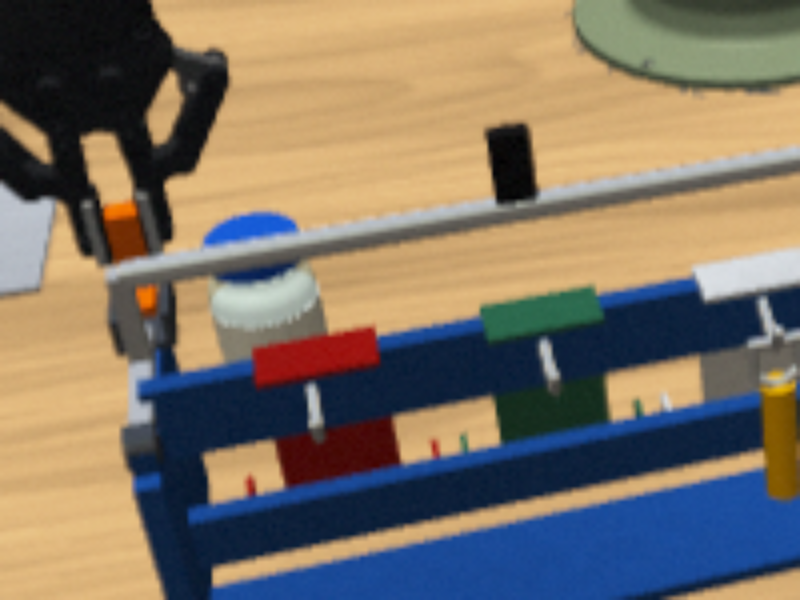

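The tab is out to its stop: its grip reads rack x ≈ -99 and the arm feels 23 N from the stop. I'll release it and go to the bar grip.

```bash

python3 -m jog '[[[1,0,0,0,0,0,0.6],[0,0,0,0,0,0,0.6],[0,0,0,0,0,0,0.6],[0,0,-35,0,0,0,0.6],[0,0,-35,0,0,0,0.6]]]' >/dev/null; python3 -m jog '[[[0,0,-35,0,0,0,0.6],[10,-35,0,0,0,0,0.6],[10,-40,0,0,0,0,0.6],[15,-40,0,0,0,0,0.6],[15,-35,0,0,0,0,0.6]]]'; python3 -m jog '[[[15,-25,0,0,0,0,0.6],[0,0,0,0,0,0,0.6],[0,0,0,0,0,0,0.6]]]'
python3 - <<'E'
from h import *
after(rk(-25,0,265),[np.pi,0,.08])
for c in('scene','top'):
    f=snap(c)
    for q in ['tab_grip','bar_grip']:
        d=bot.spot_point(q,f)
        if d: print(c,q,inrack(d[0]['xyz']),round(d[0]['conf'],2))
E
```

```text
clock: 6.2
position: [0.5275, -0.2473, 0.3295]
tool_rot: [3.141, -0.001, 0.079]
force: [0.7, -0.3, 0.0]
grip_width: 0.0512
finger_force: 0.0
clock: 6.5
position: [0.5405, -0.2228, 0.3292]
tool_rot: [3.141, -0.0, 0.08]
force: [0.0, -1.6, 0.3]
grip_width: 0.051
finger_force: 0.0
turn first [ 0.001 -0.     0.   ] then shift [  6.6 -12.8  64.2]
scene tab_grip [-101.3 -181.2  160.7] 0.55
top tab_grip [-21.9   0.5 203.6] 0.3
top bar_grip [-21.5  -2.8 206.3] 0.78
```

```bash

python3 -m jog '[[[8,-13,0,0,0,0,0.6],[0,0,22,0,0,0,0.6],[0,0,22,0,0,0,0.6],[0,0,20,0,0,0,0.6],[0,0,0,0,0,0,0]]]' 20 >/dev/null; python3 -m jog '[[[0,0,0,0,0,0,0],[0,0,0,0,0,0,0],[0,0,0,0,0,0,0],[0,0,0,0,0,0,0]]]'; python3 -m jog '[[[13,0,-9,0,0,0,0],[14,0,-6.5,0,0,0,0],[0,0,0,0,0,0,0]]]'
```

```text
clock: 7.7
position: [0.5481, -0.2097, 0.2659]
tool_rot: [3.14, -0.002, 0.079]
force: [3.2, -5.3, -9.9]
grip_width: 0.0195
finger_force: 23.8
clock: 8.0
position: [0.5758, -0.2081, 0.2824]
tool_rot: [3.139, -0.002, 0.079]
force: [-3.4, -6.5, 3.9]
grip_width: 0.0195
finger_force: 25.3
```

```bash

python3 -m jog '[[[15,0,-4.5,0,0,0,0],[15,0,-2,0,0,0,0],[15,0,0,0,0,0,0],[15,0,2.5,0,0,0,0],[0,0,0,0,0,0,0]]]'; python3 -m jog '[[[15,0,4.5,0,0,0,0],[14,0,7,0,0,0,0],[12.5,0,9,0,0,0,0],[8,0,7,0,0,0,0],[0,0,0,0,0,0,0]]]'
python3 - <<'E'
from h import *
f=snap('scene','s3.png');cv2.imwrite('pics/s3c.png',cv2.resize(f['img'][130:380,80:380,::-1],None,fx=2.4,fy=2.4))
E
```

```text
clock: 8.5
position: [0.6359, -0.2045, 0.2865]
tool_rot: [3.137, -0.004, 0.078]
force: [0.2, -13.4, 7.5]
grip_width: 0.0193
finger_force: 25.1
clock: 9.0
position: [0.6854, -0.2017, 0.259]
tool_rot: [3.136, -0.005, 0.077]
force: [6.3, -17.7, 5.9]
grip_width: 0.0197
finger_force: 21.0
```

View pics/s3c.png

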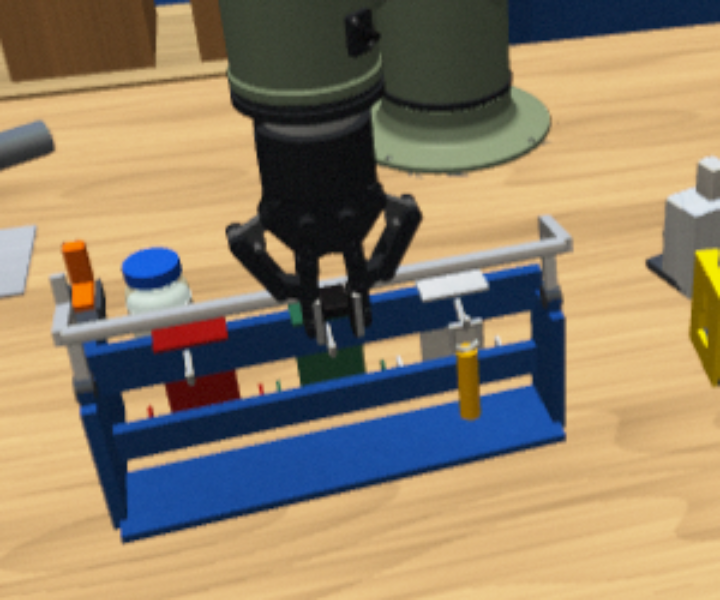

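```bash

python3 -m jog '[[[5,0,5,0,0,0,0],[0,0,0,0,0,0,0.5],[0,0,0,0,0,0,0.5],[0,0,0,0,0,0,0.5],[0,0,-25,0,0,0,0.5]]]'>/dev/null; python3 -m jog '[[[0,0,-35,0,0,0,0.5],[0,0,-30,0,0,0,0.6],[-30,0,0,0,0,0,0.6],[-30,0,0,0,0,0,0.6],[0,0,0,0,0,0,0.6]]]'
cat >> h.py <<'E'
def gauge(col,near,n=3):
    G=[];S=[]
    for i in range(n):
        for c in('scene','top'):
            f=snap(c)
            for q,L,z in(('gauge_'+col,G,0),(col+'_slot',S,.074)):
                for d in bot.spot_point(q,f):
                    if np.linalg.norm(np.array(d['xyz'])[:2]-near)<.05: L.append(d['xyz']);break
    g=np.median(G,0);s=np.median(S,0);v=(s-g)[:2]
    print(col,'origin',np.round(g,4),'slot',np.round(s,4),'yaw',round(np.arctan2(v[1],v[0]),3),'len',np.round(np.hypot(*v),4),len(G),len(S)); return g,s
E
python3 - <<'E'
from h import *
gauge('white',[.432,.192]);gauge('green',[.470,.408])
f=snap('top','t4.png')
cv2.imwrite('pics/t4c.png',cv2.resize(f['img'][190:330,110:310,::-1],None,fx=4,fy=4,interpolation=cv2.INTER_CUBIC))
for q in ['tab_grip','bar_grip']:
        d=bot.spot_point(q,f)
        if d: print(q,inrack(d[0]['xyz']),round(d[0]['conf'],2))
E
```

```text
clock: 10.05
position: [0.626, -0.2035, 0.3433]
tool_rot: [3.141, 0.0, 0.078]
force: [1.7, -0.8, -0.1]
grip_width: 0.0512
finger_force: 0.0
white origin [0.4324 0.192  0.0007] slot [0.4527 0.1982 0.0743] yaw 0.298 len 0.0213 6 5
green origin [ 4.697e-01  4.072e-01 -2.000e-04] slot [0.4978 0.3966 0.0722] yaw -0.362 len 0.0301 6 6
tab_grip [-28.5 603.3  71.3] 0.73
bar_grip [116.1  -3.6 200. ] 0.83
```

View pics/t4c.png

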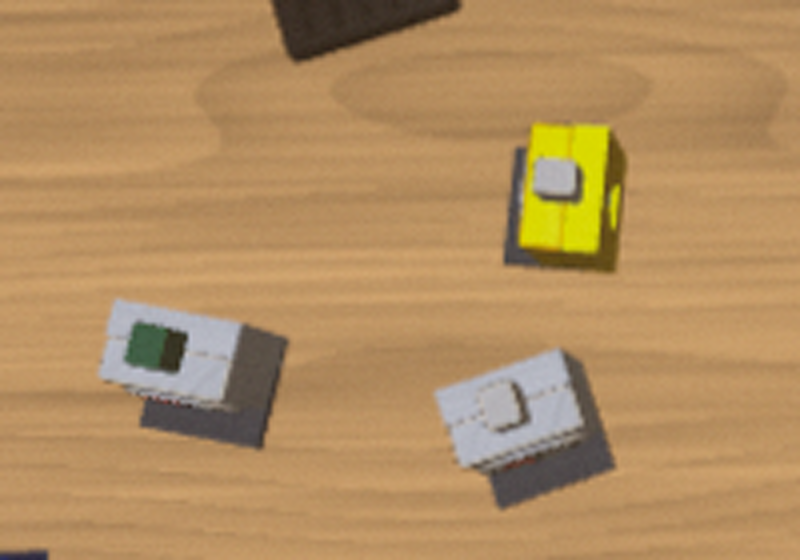

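```bash
cat >> h.py <<'E'
def unproj(f,uv,z):
    K=np.array(f['intrinsics']); k=f['k1']
    s=cv2.undistortPoints(np.array([[uv]],float),K,np.array([k,0,0,0.]))[0,0]
    d=f['R'].T@np.array([s[0],s[1],1]); c=-f['R'].T@f['t']; return c+d*(z-c[2])/d[2]
E
python3 - <<'E'
from h import *
f=snap('top')
for n,pts in dict(w=[(435,392),(560,350),(585,427),(462,468)],g=[(115,300),(243,323),(228,405),(100,378)]).items():
    P=[unproj(f,(110+u/4,190+v/4),.1) for u,v in pts]
    P=np.array(P); b=P[0]-P[1]; e=P[3]-P[2]; print(n,np.round(P.mean(0),4),'yaw',np.arctan2(-b[0],b[1]),np.arctan2(-e[0],e[1]),np.linalg.norm(b))
E
```

```text
w [0.4296 0.1903 0.1   ] yaw 0.3019187860533761 0.29668554542159575 0.07993157799413686
g [0.4701 0.398  0.1   ] yaw -0.20312347158575395 -0.2318999189763391 0.08045586206811578
```

```bash
python3 - <<'E'
from h import *
after([.431,.191,.26],[np.pi,0,.30])
E
```

```text
turn first [ 0.    0.   -0.22] then shift [ -72.6 -434.5   81.9]
```

```bash
python3 -m jog '[[[0,0,0,0,0,-0.11,0.6],[0,0,0,0,0,-0.11,0.6],[-6,-36,0,0,0,0,0.6],[-6,-36,0,0,0,0,0.6],[-6,-36,0,0,0,0,0.6]]]' >/dev/null;  python3 -m jog '[[[-6,-36,0,0,0,0,0.6],[-6,-36,0,0,0,0,0.6],[-6,-36,0,0,0,0,0.6],[-6,-36,15,0,0,0,0.6],[-6,-36,16,0,0,0,0.6]]]'>/dev/null;  python3 -m jog '[[[-6,-36,16,0,0,0,0.6],[-6,-36,16,0,0,0,0.6],[-6,-36,16,0,0,0,0.6],[-6,-38,3,0,0,0,0.6],[0,0,0,0,0,0,0.6]]]'
python3 - <<'E'
from h import *
gauge('white',[.432,.192],2)
after([.431,.191,.176],[np.pi,0,.30])
f=snap('scene','s5.png');cv2.imwrite('pics/s5c.png',cv2.resize(f['img'][120:300,310:550,::-1],None,fx=3,fy=3))
E
```

```text
clock: 13.55
position: [0.4296, 0.1949, 0.2595]
tool_rot: [-3.14, 0.001, 0.306]
force: [-0.3, -0.8, 0.4]
grip_width: 0.051
finger_force: 0.0
white origin [0.4308 0.1904 0.002 ] slot [0.4522 0.1994 0.0754] yaw 0.395 len 0.0232 4 4
turn first [-0.    -0.    -0.001] then shift [-0.7 -0.7 83.9]
```

View pics/s5c.png

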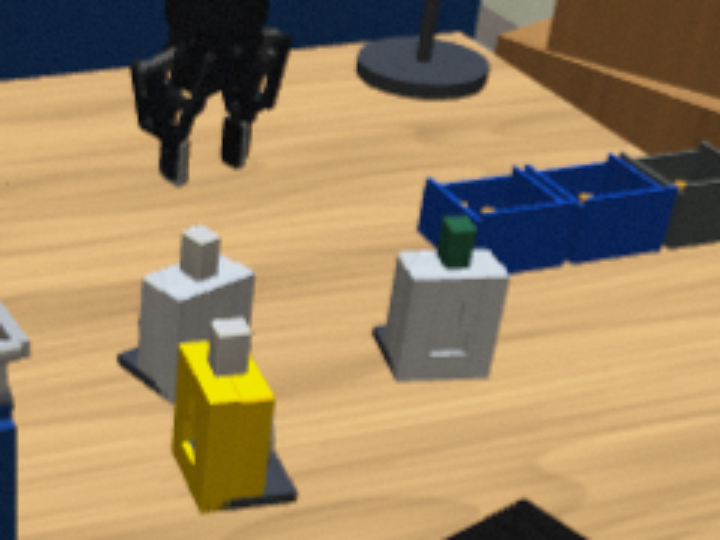

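The fingers sit above the white gauge's grip, crop (200,250), and straddle it, so I'll descend.

```bash
python3 -m jog '[[[0,0,28,0,0,0,0.6],[0,0,28,0,0,0,0.6],[0,0,26,0,0,0,0.6],[0,0,0,0,0,0,0.6],[0,0,0,0,0,0,0]]]' 70; python3 -m jog '[[[0,0,0,0,0,0,0],[0,0,0,0,0,0,0],[0,0,0,0,0,0,0],[0,0,0,0,0,0,0],[0,0,0,0,0,0,0]]]'; python3 -m jog '[[[0,0,-15,0,0,0,0],[0,0,-25,0,0,0,0],[0,0,-25,0,0,0,0],[0,0,0,0,0,0,0]]]'
```

```text
clock: 14.7
position: [0.4318, 0.1909, 0.1783]
tool_rot: [3.142, 0.001, 0.3]
force: [0.6, 0.2, 0.3]
grip_width: 0.0381
finger_force: 0.0
clock: 15.2
position: [0.4323, 0.1912, 0.179]
tool_rot: [-3.141, -0.002, 0.3]
force: [-1.2, 0.9, 9.4]
grip_width: 0.0211
finger_force: 70.9
clock: 15.6
position: [0.4327, 0.1912, 0.2458]
tool_rot: [-3.141, -0.005, 0.299]
force: [0.9, 0.1, -3.9]
grip_width: 0.0212
finger_force: 69.2
```

```bash
python3 - <<'E'
from h import *
p=rk(-90,105,245); print(p); after(p,[np.pi,0,.08])
E
```

```text
[ 0.4728968  -0.11002814  0.245     ]
turn first [-0.001 -0.005  0.219] then shift [ 16.  303.4   0.8]
```

```bash
python3 -m jog '[[[0,20,0,0,0,0,0],[0,30,0,0,0,0.07,0],[1,35,0,0,0,0.07,0],[2,35,0,0,0,0.08,0],[2,35,0,0,0,0,0]]]' >/dev/null;  python3 -m jog '[[[4,35,0,0,0,0,0],[4,35,0,0,0,0,0],[4,35,0,0,0,0,0],[4,20,0,0,0,0,0],[0,0,0,0,0,0,0]]]'
python3 - <<'E'
from h import *
after(rk(-90,105,245),[np.pi,0,.08])
gauge('white',[.473,-.11],2)
for c in('scene','top'):
  f=snap(c,'h6%s.png'%c)
  for q in('peg_white','peg_green','peg_red'):
    d=bot.spot_point(q,f)
    if d: print(q,np.round(d[0]['xyz'],4),inrack(d[0]['xyz']))
f=bot.grab_frame('top')
cv2.imwrite('pics/t6c.png',cv2.resize(f['img'][180:330,290:490,::-1],None,fx=4,fy=4,interpolation=cv2.INTER_CUBIC))
E
```

```text
clock: 16.6
position: [0.4937, -0.0861, 0.2423]
tool_rot: [3.141, 0.0, 0.076]
force: [-0.2, 0.9, -3.2]
grip_width: 0.021
finger_force: 69.3
turn first [ 0.001  0.    -0.004] then shift [-22.6  22.2  -2.7]
white origin [ 0.4966 -0.0851  0.0618] slot [ 0.5128 -0.0846  0.1396] yaw 0.028 len 0.0162 2 2
peg_white [ 0.5666 -0.103   0.1036] [  4.  104.5 103.6]
peg_green [ 0.5708 -0.2123  0.1048] [ -0.6  -4.8 104.8]
peg_red [ 0.5795 -0.3119  0.1046] [ 1.000e-01 -1.047e+02  1.046e+02]
peg_green [ 0.569  -0.2044  0.1029] [ -1.7   3.2 102.9]
peg_red [ 0.5803 -0.3109  0.1063] [   1.  -103.8  106.3]
```

View pics/t6c.png

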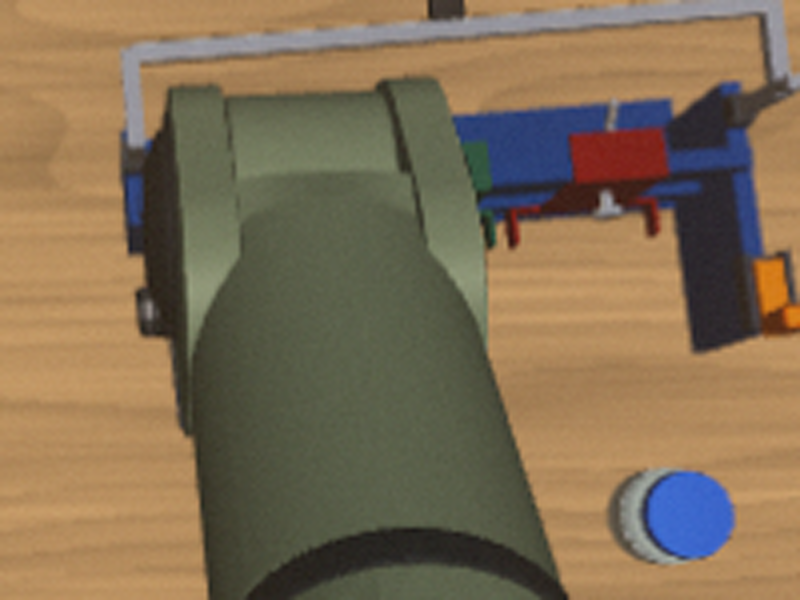

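```bash
python3 -m jog '[[[0,11,-2,0,0,0,0],[0,11,-1,0,0,-0.004,0],[0,0,0,0,0,0,0],[0,0,0,0,0,0,0]]]' 
python3 - <<'E'
from h import *
after(rk(-25,105,245),[np.pi,0,.08])
gauge('white',[.493,-.11],2)
f=snap('scene')
cv2.imwrite('pics/s7c.png',cv2.resize(f['img'][200:340,200:340,::-1],None,fx=4,fy=4,interpolation=cv2.INTER_CUBIC))
E
```

```text
clock: 18.05
position: [0.4954, -0.1056, 0.2459]
tool_rot: [-3.142, 0.0, 0.083]
force: [0.9, -0.3, -3.8]
grip_width: 0.0209
finger_force: 69.5
turn first [-0.     0.     0.003] then shift [42.2  2.6  0.9]
white origin [ 0.494  -0.106   0.0682] slot [ 0.5167 -0.1042  0.1413] yaw 0.081 len 0.0227 4 2
```

View pics/s7c.png

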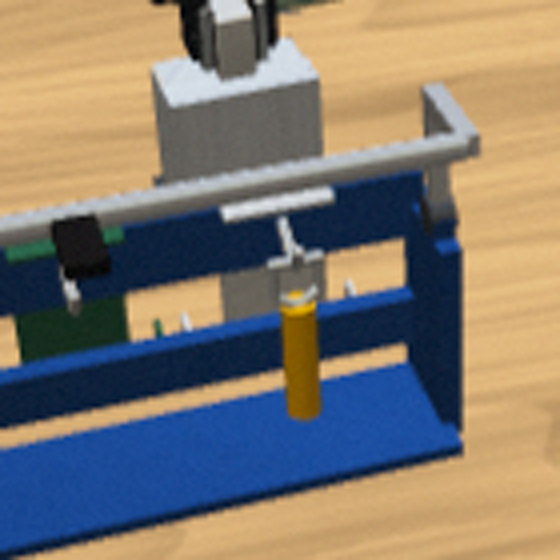

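```bash
python3 -m jog '[[[7,3,1,0,0,0,0],[7,0,0,0,0,0,0],[7,0,0,0,0,0,0],[7,0,0,0,0,0,0],[0,0,0,0,0,0,0]]]' | sed -n 1,4p; python3 -m jog '[[[4,0,0,0,0,0,0],[4,0,0,0,0,0,0],[0,0,0,0,0,0,0]]]' | sed -n 1,4p; python3 -m jog '[[[3,0,0,0,0,0,0],[2,0,0,0,0,0,0],[0,0,0,0,0,0,0]]]'
python3 - <<'E'
from h import *
print(inrack(tool()[0]))
E
```

```text
clock: 19.2
position: [0.5246, -0.1054, 0.2448]
tool_rot: [-3.141, -0.0, 0.084]
force: [-0.2, 0.1, -3.4]
clock: 19.5
position: [0.532, -0.1049, 0.2449]
tool_rot: [-3.142, -0.0, 0.084]
force: [0.6, -0.4, -3.5]
clock: 19.8
position: [0.5368, -0.1045, 0.2449]
tool_rot: [-3.142, -0.0, 0.084]
force: [-0.3, 0.2, -3.4]
grip_width: 0.0214
finger_force: 69.5
[-25.9 105.4 244.9]
```

```bash
python3 -m jog '[[[2,0,0,0,0,0,0],[1,0,0,0,0,0,0],[0,0,0,0,0,0,0]]]' | sed -n 1,4p
python3 -m jog '[[[0,0,6,0,0,0,0],[0,0,6,0,0,0,0],[0,0,0,0,0,0,0]]]' | sed -n 1,4p; python3 -m jog '[[[0,0,6,0,0,0,0],[0,0,6,0,0,0,0],[0,0,0,0,0,0,0]]]'
```

```text
clock: 20.1
position: [0.5397, -0.1044, 0.2449]
tool_rot: [-3.142, -0.0, 0.084]
force: [0.4, 0.1, -2.7]
clock: 20.4
position: [0.5391, -0.1043, 0.2318]
tool_rot: [-3.141, 0.002, 0.084]
force: [-0.5, 0.8, -2.9]
clock: 20.7
position: [0.5392, -0.1043, 0.22]
tool_rot: [-3.141, 0.001, 0.084]
force: [-0.6, -0.3, -2.7]
grip_width: 0.0209
finger_force: 69.4
```

```bash
python3 -m jog '[[[0,0,4,0,0,0,0],[0,0,3,0,0,0,0],[0,0,0,0,0,0,0]]]' | sed -n 1,4p
python3 -m jog '[[[1.5,0,0,0,0,0,0],[1.5,0,0,0,0,0,0],[0,0,0,0,0,0,0]]]' | sed -n 1,4p;  python3 -m jog '[[[0,0,3,0,0,0,0],[0,0,2,0,0,0,0],[0,0,0,0,0,0,0]]]'
```

```text
clock: 21.0
position: [0.5394, -0.1043, 0.2135]
tool_rot: [-3.141, 0.001, 0.084]
force: [0.2, -0.9, -3.3]
clock: 21.3
position: [0.5416, -0.1042, 0.2138]
tool_rot: [-3.141, 0.003, 0.083]
force: [-8.7, 0.7, 1.3]
clock: 21.6
position: [0.5416, -0.1044, 0.2087]
tool_rot: [3.142, 0.002, 0.083]
force: [-6.4, -2.1, -1.5]
grip_width: 0.0211
finger_force: 69.5
```

```bash
python3 -m jog '[[[0,0,2,0,0,0,0],[0,0,1,0,0,0,0],[0,0,0,0,0,0,0]]]' | sed -n 1,4p
python3 -m jog '[[[0,0,2,0,0,0,0],[0,0,1,0,0,0,0],[0,0,0,0,0,0,0]]]'
python3 - <<'E'
from h import *
gauge('white',[.54,-.10],2); print(rk(-25,105,30),rk(0,105,104))
E
```

```text
clock: 21.9
position: [0.5416, -0.1045, 0.2076]
tool_rot: [3.141, 0.002, 0.083]
force: [-21.6, 1.3, 39.1]
clock: 22.2
position: [0.5418, -0.1041, 0.2067]
tool_rot: [3.141, 0.0, 0.083]
force: [-35.2, 6.3, 79.1]
grip_width: 0.0211
finger_force: 81.6
white origin [ 0.5399 -0.1051  0.0286] slot nan yaw nan len nan 4 0
[ 0.53768891 -0.10483369  0.03      ] [ 0.56260896 -0.10283582  0.104     ]
  return _methods._mean(a, axis=axis, dtype=dtype,
  ret = ret.dtype.type(ret / rcount)
```

```bash
python3 -m jog '[[[-1,0,-3,0,0,0,0],[0,0,-3,0,0,0,0],[0,0,0,0,0,0,0]]]' | sed -n 2,4p
python3 -m jog '[[[0,0,-1,0,0,0,0],[0,0,0,0,0,0,0]]]'|sed -n 2,4p
```

```text
position: [0.5416, -0.1043, 0.2092]
tool_rot: [3.141, -0.0, 0.084]
force: [-2.1, -0.6, -1.7]
position: [0.5416, -0.1042, 0.2097]
tool_rot: [-3.141, 0.0, 0.084]
force: [-1.9, 0.5, -2.5]
```

```bash
python3 -m jog '[[[1,0,3,0,0,0,0],[0,0,1,0,0,0,0],[0,0,0,0,0,0,0]]]' | sed -n 2,4p
python3 -m jog '[[[0,0,0,0,0,0,0.55],[0,0,0,0,0,0,0.55],[0,0,0,0,0,0,0.55],[0,0,-20,0,0,0,0.55],[0,0,-30,0,0,0,0.55]]]'|sed -n 2,4p
python3 -m jog '[[[0,0,-35,0,0,0,0.6],[0,-5,-20,0,0,0,0.6],[-20,-35,0,0,0,0,0.6],[-20,-35,0,0,0,0,0.6],[-10,-35,0,0,0,0,0.6]]]' >/dev/null
python3 -m jog '[[[0,-35,0,0,0,0,0.6],[0,-35,0,0,0,0,0.6],[0,-35,0,0,0,0,0.6],[0,-35,0,0,0,0,0.6],[0,0,0,0,0,0,0.6]]]'|sed -n 2,4p
python3 - <<'E'
from h import *
gauge('white',[.54,-.10],2); gauge('green',[.47,.40],2)
f=snap('scene')
a=cv2.resize(f['img'][200:340,190:340,::-1],None,fx=3,fy=3)
f=snap('top');b=cv2.resize(f['img'][180:320,120:270,::-1],None,fx=3,fy=3)
cv2.imwrite('pics/s8.png',cv2.resize(np.hstack([a,b]),None,fx=.88,fy=.88))
E
```

```text
position: [0.5419, -0.1043, 0.2074]
tool_rot: [3.141, 0.001, 0.083]
force: [-20.6, 1.3, 41.2]
position: [0.542, -0.104, 0.2551]
tool_rot: [-3.141, 0.003, 0.084]
force: [-0.0, 0.5, 0.2]
position: [0.4712, 0.1453, 0.3109]
tool_rot: [-3.14, -0.0, 0.089]
force: [0.1, -2.3, -0.5]
white origin [ 0.5414 -0.1055  0.0301] slot [ 0.5634 -0.1046  0.1077] yaw 0.041 len 0.022 4 2
green origin [0.4702 0.4079 0.0012] slot [0.496  0.3965 0.0741] yaw -0.416 len 0.0282 4 4
```

View pics/s8.png

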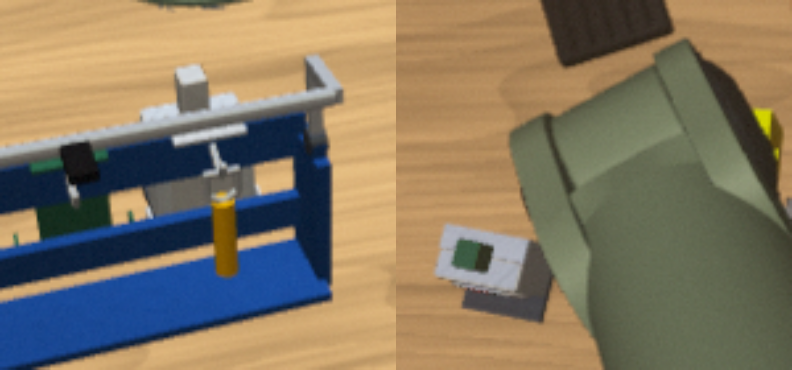

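The white gauge hangs on its hanger with its origin at z = 30 mm, right hand pane (190,110). The green one is untouched. Next I'll refine the green grip position from its colour.

```bash
python3 - <<'E'
from h import *
for c in('top','scene'):
    f=snap(c); hsv=cv2.cvtColor(f['img'],cv2.COLOR_RGB2HSV)
    u0=px(f,[.47,.402,.12]); m=cv2.inRange(hsv,(50,60,20),(90,255,255)).astype(bool)
    yy,xx=np.nonzero(m); k=np.hypot(xx-u0[0],yy-u0[1])<20; xx,yy=xx[k],yy[k]
    v=hsv[yy,xx,2]; print(c,'bbox',xx.min(),xx.max(),yy.min(),yy.max(),len(xx))
    t=v>np.percentile(v,50)if c=='top' else v>0
    print('bright centroid@138',unproj(f,(xx[t].mean(),yy[t].mean()),.138))
    for g in ([.470,.4075],[.470,.400]):
      for yaw in(-.22,-.4):
        B=np.array([px(f,np.r_[g,0]+Ro.from_euler('z',yaw).apply([sx*.013,sy*.011,z])) for sx in(-1,1) for sy in(-1,1) for z in(.1,.138)])
        print(g,yaw,np.round(np.r_[B.min(0),B.max(0)],1)[[0,2,1,3]])
E
```

```text
top bbox 141 151 271 281 86
bright centroid@138 [0.47091678 0.40126906 0.138     ]
[0.47, 0.4075] -0.22 [137.1 154.7 270.4 284.1]
[0.47, 0.4075] -0.4 [136.4 155.3 269.8 284.6]
[0.47, 0.4] -0.22 [140.3 157.8 270.3 284. ]
[0.47, 0.4] -0.4 [139.6 158.4 269.8 284.5]
scene bbox 456 468 192 208 173
bright centroid@138 [0.4996568  0.38260421 0.138     ]
[0.47, 0.4075] -0.22 [455.9 470.7 190.4 209.4]
[0.47, 0.4075] -0.4 [456.7 469.9 190.3 209.5]
[0.47, 0.4] -0.22 [453.3 467.9 190.8 209.8]
[0.47, 0.4] -0.4 [454.  467.1 190.7 209.9]
```

```bash
python3 - <<'E'
from h import *
after([.471,.403,.26],[np.pi,0,-.24])
E
```

```text
turn first [-0.     0.     0.324] then shift [ -63.1 -254.5   50.9]
```

```bash
python3 -m jog '[[[0,0,0,0,0,0.108,0.8],[0,0,0,0,0,0.108,0.8],[0,0,0,0,0,0.108,0.8],[-8,-30,0,0,0,0,0.8],[-8,-32,0,0,0,0,0.8]]]' >/dev/null;  python3 -m jog '[[[-8,-32,0,0,0,0,0.8],[-8,-32,0,0,0,0,0.8],[-8,-32,10,0,0,0,0.8],[-8,-32,15,0,0,0,0.8],[-8,-32,15,0,0,0,0.8]]]'>/dev/null;  python3 -m jog '[[[-7,-32,11,0,0,0,0.8],[0,0,0,0,0,0,0.8],[0,0,0,0,0,0,0.8]]]'
python3 - <<'E'
from h import *
after([.471,.403,.178],[np.pi,0,-.24])
f=snap('scene');cv2.imwrite('pics/s9.png',cv2.resize(f['img'][100:280,390:550,::-1],None,fx=3,fy=3))
E
```

```text
clock: 27.8
position: [0.4705, 0.4031, 0.2593]
tool_rot: [3.14, 0.0, -0.239]
force: [0.6, -1.0, 0.3]
grip_width: 0.0684
finger_force: 0.0
turn first [0.001 0.    0.001] then shift [ 0.5 -0.  81.3]
```

View pics/s9.png

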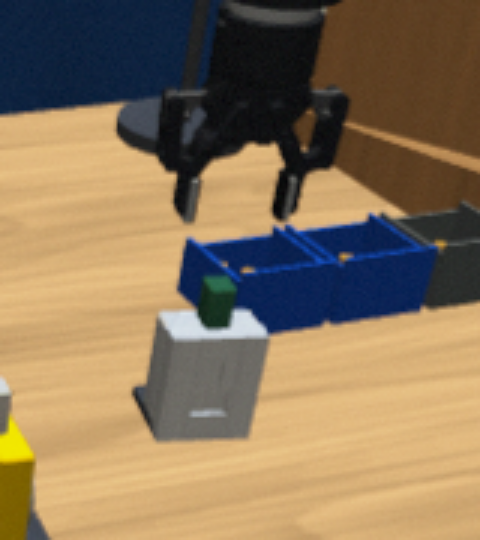

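```bash
python3 -m jog '[[[0,0,27,0,0,0,0.8],[0,0,27,0,0,0,0.8],[0,0,26,0,0,0,0.8],[0,0,0,0,0,0,0.8],[0,0,0,0,0,0,0]]]' 70|sed -n 2,4p; python3 -m jog '[[[0,0,0,0,0,0,0],[0,0,0,0,0,0,0],[0,0,0,0,0,0,0],[0,0,0,0,0,0,0],[0,0,0,0,0,0,0]]]';python3 -m jog '[[[0,0,0,0,0,0,0],[0,0,0,0,0,0,0]]]'; python3 -m jog '[[[0,0,-15,0,0,0,0],[0,0,-25,0,0,0,0],[0,0,-26,0,0,0,0],[0,0,0,0,0,0,0],[0,0,0,0,0,0,0]]]'
python3 - <<'E'
from h import *
after(rk(-75,0,246),[np.pi,0,.08])
E
```

```text
position: [0.4717, 0.4018, 0.1809]
tool_rot: [-3.141, -0.0, -0.242]
force: [0.4, 0.3, -0.4]
clock: 28.85
position: [0.4714, 0.4026, 0.1814]
tool_rot: [-3.14, -0.001, -0.24]
force: [-2.8, -4.3, 12.7]
grip_width: 0.0208
finger_force: 68.0
clock: 29.05
position: [0.4714, 0.4026, 0.1814]
tool_rot: [-3.14, -0.001, -0.24]
force: [-1.6, -3.2, 12.2]
grip_width: 0.0212
finger_force: 68.0
clock: 29.55
position: [0.471, 0.4026, 0.2466]
tool_rot: [-3.141, -0.0, -0.24]
force: [-0.3, 1.0, -4.8]
grip_width: 0.0213
finger_force: 68.9
turn first [-0.001 -0.001 -0.32 ] then shift [-2.400e+01  6.162e+02  6.000e-01]
```

```bash
python3 -m jog '[[[-10,0,0,0,0,-0.08,0],[-20,0,0,0,0,-0.08,0],[-20,0,0,0,0,-0.08,0],[-20,0,0,0,0,-0.08,0],[-5,20,0,0,0,0,0]]]' >/dev/null;  python3 -m jog '[[[0,32,0,0,0,0,0],[0,32,0,0,0,0,0],[0,32,0,0,0,0,0],[0,32,0,0,0,0,0],[0,32,0,0,0,0,0]]]'|sed -n 1,7p
python3 - <<'E'
from h import *
after(rk(-130,0,248),[np.pi,0,.08])
E
```

```text
clock: 30.55
position: [0.4105, 0.2284, 0.2452]
tool_rot: [3.141, 0.001, 0.08]
force: [0.7, 1.3, -5.1]
grip_width: 0.0211
finger_force: 69.0
turn first [ 0.001  0.001 -0.   ] then shift [ -4.8 447.3  -2.8]
```

```bash
python3 -m jog '[[[0,34,0,0,0,0,0],[0,34,0,0,0,0,0],[0,34,-1,0,0,0,0],[0,34,-1,0,0,0,0],[0,34,0,0,0,0,0]]]' >/dev/null;  python3 -m jog '[[[0,34,0,0,0,0,0],[0,34,0,0,0,0,0],[0,34,0,0,0,0,0],[0,34,0,0,0,0,0],[0,34,0,0,0,0,0]]]'>/dev/null;python3 -m jog '[[[0,34,0,0,0,0,0],[0,34,0,0,0,0,0],[0,25,0,0,0,0,0],[0,0,0,0,0,0,0],[0,0,0,0,0,0,0]]]'
python3 - <<'E'
from h import *
print(inrack(tool()[0]));after(rk(-75,0,248),[np.pi,0,.08])
E
```

```text
clock: 32.05
position: [0.445, -0.2017, 0.2472]
tool_rot: [-3.141, 0.001, 0.079]
force: [0.2, 0.3, -3.9]
grip_width: 0.0209
finger_force: 69.4
[-125.1   15.8  247.2]
turn first [-0.001  0.001 -0.001] then shift [50.1 15.8 -0.8]
```

```bash
python3 -m jog '[[[12,8,-1,0,0,0,0],[13,8,0,0,0,0,0],[13,0,0,0,0,0,0],[12,0,0,0,0,0,0],[0,0,0,0,0,0,0]]]'>/dev/null; python3 -m jog '[[[0,0,0,0,0,0,0]]]'
python3 - <<'E'
from h import *
print(inrack(tool()[0]));after(rk(-25,0,247.5),[np.pi,0,.08]); g,s=gauge('green',[.495,-.21],3); print(inrack(g),inrack(s))
E
```

```text
clock: 32.65
position: [0.4966, -0.213, 0.2486]
tool_rot: [-3.141, 0.001, 0.081]
force: [-0.0, 1.3, -3.2]
grip_width: 0.0209
finger_force: 69.4
[-74.6   0.5 248.6]
turn first [-0.     0.001  0.001] then shift [49.6  0.5  1.1]
green origin [ 0.4954 -0.2094  0.0685] slot [ 0.5225 -0.212   0.1411] yaw -0.094 len 0.0273 6 5
[-75.6   4.1  68.5] [-48.7  -0.6 141.1]
```

```bash
python3 -m jog '[[[7,0,1,0,0,0,0],[7,0,0,0,0,0,0],[7,0,0,0,0,0,0],[7,0,0,0,0,0,0],[0,0,0,0,0,0,0]]]' | sed -n 2,4p; python3 -m jog '[[[5,0,0,0,0,0,0],[5,0,0,0,0,0,0],[0,0,0,0,0,0,0]]]' | sed -n 2,4p; python3 -m jog '[[[4,0,0,0,0,0,0],[4,0,0,0,0,0,0],[3,0,0,0,0,0,0],[0,0,0,0,0,0,0]]]'
```

```text
position: [0.5256, -0.2112, 0.2477]
tool_rot: [3.142, -0.0, 0.081]
force: [0.1, 0.2, -3.8]
position: [0.5351, -0.2105, 0.2479]
tool_rot: [3.142, -0.0, 0.08]
force: [-0.1, -0.1, -3.9]
clock: 34.75
position: [0.5458, -0.2097, 0.2478]
tool_rot: [3.142, 0.0, 0.08]
force: [-0.0, 0.4, -4.3]
grip_width: 0.021
finger_force: 69.4
```

```bash
python3 - <<'E'
from h import *
print(inrack(tool()[0]),bot.observe()['force'])
E
```

```text
[-2.530e+01 -2.000e-01  2.478e+02] [-0.03244807  0.41003016 -4.34190027]
```

Entered freely, so the head is through the opening. Now down, seat against the face, and press.

```bash
python3 -m jog '[[[1.5,0,0,0,0,0,0],[0,0,6,0,0,0,0],[0,0,6,0,0,0,0],[0,0,0,0,0,0,0]]]' | sed -n 2,4p; python3 -m jog '[[[0,0,6,0,0,0,0],[0,0,6,0,0,0,0],[0,0,6,0,0,0,0],[0,0,0,0,0,0,0]]]'| sed -n 2,4p; python3 -m jog '[[[1.5,0,0,0,0,0,0],[1.5,0,0,0,0,0,0],[0,0,2,0,0,0,0],[0,0,0,0,0,0,0]]]'
```

```text
position: [0.5465, -0.2097, 0.2351]
tool_rot: [-3.141, 0.001, 0.08]
force: [-3.2, -0.9, -5.4]
position: [0.5465, -0.2098, 0.2173]
tool_rot: [-3.141, 0.001, 0.079]
force: [-4.4, -0.5, -6.9]
clock: 35.95
position: [0.5476, -0.2101, 0.2157]
tool_rot: [-3.141, 0.005, 0.078]
force: [-18.8, -2.0, 3.3]
grip_width: 0.0208
finger_force: 70.0
```

```bash
python3 -m jog '[[[-1.5,0,2,0,0,0,0],[0,0,2,0,0,0,0],[0,0,0,0,0,0,0]]]' | sed -n 2,4p; python3 -m jog '[[[0,0,2,0,0,0,0],[0,0,2,0,0,0,0],[0,0,0,0,0,0,0]]]' | sed -n 2,4p; python3 -m jog '[[[0,0,1.5,0,0,0,0],[0,0,0,0,0,0,0]]]' | sed -n 2,4p
```

```text
position: [0.5473, -0.2102, 0.212]
tool_rot: [-3.141, 0.002, 0.079]
force: [-11.7, -1.8, -0.9]
position: [0.5472, -0.2104, 0.2102]
tool_rot: [-3.141, 0.001, 0.078]
force: [-26.2, 3.8, 40.5]
position: [0.5472, -0.2105, 0.2098]
tool_rot: [-3.141, 0.001, 0.078]
force: [-33.9, 6.6, 62.5]
```

```bash
python3 -m jog '[[[0,0,1,0,0,0,0],[-1,0,-3,0,0,0,0],[0,0,0,0,0,0,0.55],[0,0,0,0,0,0,0.55],[0,0,0,0,0,0,0.55]]]' | sed -n 2,4p
python3 -m jog '[[[0,0,-15,0,0,0,0.55],[0,0,-30,0,0,0,0.55],[0,0,-35,0,0,0,0.55],[0,0,-35,0,0,0,0.55],[0,0,-15,0,0,0,0.5]]]'>/dev/null
python3 -m jog '[[[-30,0,0,0,0,0,0.5],[-30,0,0,0,0,0,0.5],[-30,0,0,0,0,0,0.5],[0,0,0,0,0,0,0.5]]]'|sed -n 1,3p
python3 - <<'E'
from h import *
for c,n in(('white',[.54,-.1]),('green',[.547,-.21])):
    g,s=gauge(c,n,2); print(inrack(g),inrack(s))
f=snap('scene')
cv2.imwrite('pics/s10.png',cv2.resize(f['img'][190:370,80:350,::-1],None,fx=2.8,fy=2.8))
f=snap('top')
d=bot.spot_point('bar_grip',f); print([(inrack(e['xyz']),e['conf']) for e in d])
E
```

```text
position: [0.548, -0.2095, 0.2085]
tool_rot: [3.141, -0.001, 0.08]
force: [-0.5, 0.2, -0.7]
clock: 38.15
position: [0.455, -0.2175, 0.3388]
tool_rot: [-3.141, 0.0, 0.078]
white origin [ 0.5431 -0.1048  0.0297] slot [ 0.5678 -0.1042  0.105 ] yaw 0.026 len 0.0247 4 2
[-19.6 104.6  29.7] [  5.1 103.3 105. ]
green origin [ 0.5434 -0.2053  0.0294] slot [ 0.5728 -0.2126  0.1042] yaw -0.241 len 0.0303 2 1
[-27.4   4.4  29.4] [  1.4  -5.2 104.2]
[(array([115.9,  -6.8, 199.4]), 0.94)]
```

View pics/s10.png

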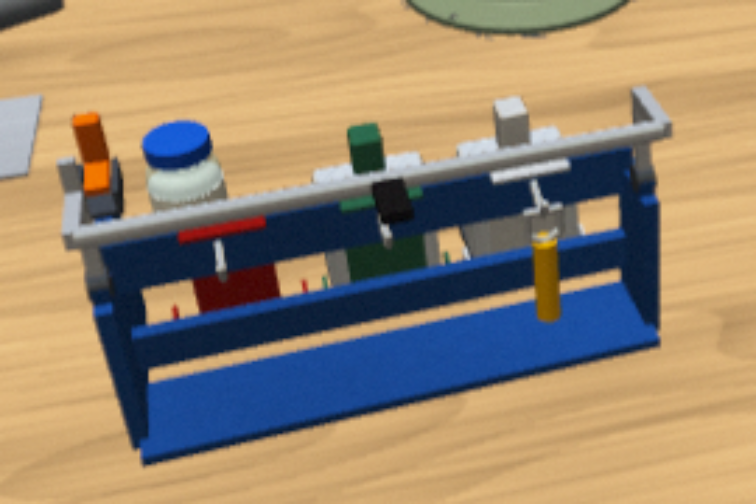

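Both gauges hang straight, green at crop (365,150) and white at (510,125), and the bar is still open with its grip at (392,200). Now I'll fetch the bar.

```bash
python3 -m jog '[[[35,1,0,0,0,0,0.5],[35,1,0,0,0,0,0.5],[35,1,0,0,0,0,0.5],[35,1,0,0,0,0,0.5],[35,0,0,0,0,0,0.5]]]' >/dev/null; python3 -m jog '[[[35,0,0,0,0,0,0.5],[25,0,0,0,0,0,0.5],[0,0,0,0,0,0,0.5],[0,0,0,0,0,0,0.5]]]'
python3 - <<'E'
from h import *
print(inrack(tool()[0])); after([.69,-.203,.255],[np.pi,0,.079])
E
```

```text
clock: 40.4
position: [0.6922, -0.2021, 0.3376]
tool_rot: [-3.142, 0.001, 0.08]
force: [-0.5, -0.2, 0.1]
grip_width: 0.0426
finger_force: 0.0
[121.3  -4.3 337.6]
turn first [-0.     0.001  0.001] then shift [-2.3  0.7 82.6]
```

```bash
python3 -m jog '[[[-3,1,27,0,0,0,0.5],[0,0,27,0,0,0,0.5],[0,0,26,0,0,0,0.5],[0,0,0,0,0,0,0.5],[0,0,0,0,0,0,0]]]' 20|sed -n 2,4p; python3 -m jog '[[[0,0,0,0,0,0,0],[0,0,0,0,0,0,0],[0,0,0,0,0,0,0],[0,0,0,0,0,0,0],[0,0,0,0,0,0,0]]]'; python3 -m jog '[[[-8,0,-8,0,0,0,0],[-9,0,-7,0,0,0,0],[0,0,0,0,0,0,0]]]'
```

```text
position: [0.6891, -0.2037, 0.2594]
tool_rot: [3.141, -0.0, 0.079]
force: [0.1, -0.1, 1.5]
clock: 41.4
position: [0.6895, -0.2024, 0.2603]
tool_rot: [-3.14, -0.001, 0.08]
force: [-5.1, 6.9, 3.1]
grip_width: 0.0195
finger_force: 21.8
clock: 41.7
position: [0.672, -0.2033, 0.2756]
tool_rot: [-3.14, -0.001, 0.08]
force: [-0.8, 7.2, -3.6]
grip_width: 0.0193
finger_force: 21.2
```

```bash
python3 -m jog '[[[-7,0,-5,0,0,0,0],[-14,0,-7,0,0,0,0],[-14,0,-4.5,0,0,0,0],[-15,0,-2.5,0,0,0,0],[0,0,0,0,0,0,0]]]'; python3 -m jog '[[[-15,0,0,0,0,0,0],[-15,0,2,0,0,0,0],[-14,0,4.5,0,0,0,0],[0,0,0,0,0,0,0]]]'
python3 - <<'E'
from h import *
print(inrack(tool()[0]))
E
```

```text
clock: 42.2
position: [0.622, -0.2063, 0.2945]
tool_rot: [-3.138, -0.002, 0.081]
force: [-0.5, 13.8, -0.1]
grip_width: 0.0195
finger_force: 20.7
clock: 42.6
position: [0.5783, -0.209, 0.2879]
tool_rot: [-3.137, -0.002, 0.082]
force: [-3.6, 20.5, 9.0]
grip_width: 0.0194
finger_force: 22.4
[  7.1  -2.1 287.9]
```

```bash
python3 -m jog '[[[-15,-0.5,7,0,0,0,0],[-12,-0.5,8,0,0,0,0],[-3,0,5,0,0,0,0],[0,0,0,0,0,0,0]]]'
python3 - <<'E'
from h import *
print(inrack(tool()[0]))
f=snap('top');print([(inrack(e['xyz']),e['conf']) for e in bot.spot_point('bar_grip',f)])
E
```

```text
clock: 43.0
position: [0.5476, -0.2107, 0.2676]
tool_rot: [-3.137, 0.001, 0.081]
force: [-16.7, 23.9, 21.7]
grip_width: 0.0194
finger_force: 29.0
[-23.6  -1.3 267.6]
[]
```

```bash
python3 -m jog '[[[0,0,0,0,0,0,0.5],[0,0,0,0,0,0,0.5],[0,0,0,0,0,0,0.5],[0,0,-20,0,0,0,0.5],[0,0,-35,0,0,0,0.5]]]'|sed -n 2,4p; python3 -m jog '[[[-10,15,-15,0,0,0,0.5],[-25,35,0,0,0,0,0.5],[-25,40,0,0,0,0,0.6],[-10,40,0,0,0,0,0.6],[0,30,0,0,0,0,0.6]]]'>/dev/null;python3 -m jog '[[[0,25,0,0,0,0,0.6],[0,0,0,0,0,0,0.6],[0,0,0,0,0,0,0.6]]]'
python3 - <<'E'
from h import *
for c in('top','scene'):
  f=snap(c)
  for q in('bar_grip','tab_grip'):print(c,q,[(inrack(e['xyz']),round(e['conf'],2)) for e in bot.spot_point(q,f)])
f=snap('scene')
cv2.imwrite('pics/s11.png',cv2.resize(f['img'][170:350,80:350,::-1],None,fx=2.8,fy=2.8))
E
```

```text
position: [0.5482, -0.2136, 0.3203]
tool_rot: [-3.141, 0.003, 0.079]
force: [0.8, 1.1, -0.3]
clock: 44.4
position: [0.4935, -0.4039, 0.3359]
tool_rot: [3.142, 0.0, 0.079]
force: [0.2, 0.4, 0.2]
grip_width: 0.0515
finger_force: 0.0
top bar_grip [(array([-20.3,  -1.6, 205.6]), 0.86)]
top tab_grip [(array([ -94.9, -184.4,  160.7]), 0.64), (array([-22.4,  -3.1, 205.9]), 0.62)]
scene bar_grip [(array([-24.6,  -0. , 207.2]), 0.71)]
scene tab_grip [(array([ -98.7, -183.1,  160.7]), 0.6)]
```

View pics/s11.png

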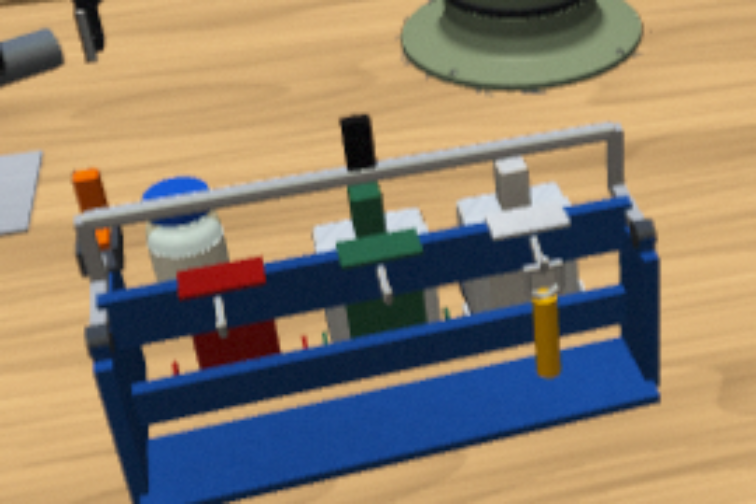

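The bar lies down over both gauges, with its black grip upright at crop (357,140), and the tab is still out at (90,190). Now I'll push the tab home.

```bash
python3 -m jog '[[[0,-6,30,0,0,0,0.6],[0,0,30,0,0,0,0.6],[0,0,30,0,0,0,0.6],[0,0,20,0,0,0,0.6],[0,0,0,0,0,0,0]]]' 40|sed -n 2,4p; python3 -m jog '[[[0,0,0,0,0,0,0],[0,0,0,0,0,0,0],[0,0,0,0,0,0,0],[0,0,0,0,0,0,0]]]'; python3 -m jog '[[[6,0,0,0,0,0,0],[6,0,0,0,0,0,0],[6,0,0,0,0,0,0],[6,0,0,0,0,0,0],[0,0,0,0,0,0,0]]]'|sed -n 2,4p; python3 -m jog '[[[2,0,0,0,0,0,0],[2,0,0,0,0,0,0],[0,0,0,0,0,0,0]]]'
```

```text
position: [0.4926, -0.3966, 0.2235]
tool_rot: [-3.139, 0.003, 0.08]
force: [0.5, 0.3, 0.0]
clock: 45.65
position: [0.4936, -0.398, 0.2271]
tool_rot: [3.14, -0.001, 0.08]
force: [-0.4, -2.2, 4.7]
grip_width: 0.0173
finger_force: 41.7
position: [0.5182, -0.3965, 0.227]
tool_rot: [3.139, -0.002, 0.08]
force: [1.9, -4.8, 6.1]
clock: 46.45
position: [0.5191, -0.3967, 0.227]
tool_rot: [3.141, 0.003, 0.078]
force: [-18.1, -0.1, 18.1]
grip_width: 0.0169
finger_force: 43.3
```

```bash
python3 -m jog '[[[1,0,0,0,0,0,0],[0,0,0,0,0,0,0],[0,0,0,0,0,0,0.6],[0,0,0,0,0,0,0.6],[0,0,0,0,0,0,0.6]]]'|sed -n 2,4p;  python3 -m jog '[[[0,0,-30,0,0,0,0.6],[0,0,-35,0,0,0,0.6],[0,0,-35,0,0,0,0.6],[-35,10,0,0,0,0,0.6],[-35,10,0,0,0,0,0.6]]]'>/dev/null;python3 -m jog '[[[-35,0,0,0,0,0,0.6],[0,0,0,0,0,0,0.6],[0,0,0,0,0,0,0.6]]]'|sed -n 1,3p
python3 - <<'E'
from h import *
for c in('top','scene'):
  f=snap(c)
  for q in('bar_grip','tab_grip','gauge_white','gauge_green'):print(c,q,[(inrack(e['xyz']),round(e['conf'],2)) for e in bot.spot_point(q,f)[:2]])
a=cv2.resize(f['img'][170:350,80:350,::-1],None,fx=2.8,fy=2.8)
cv2.imwrite('pics/s12.png',a)
E
```

```text
position: [0.5225, -0.3949, 0.226]
tool_rot: [-3.141, -0.0, 0.08]
force: [-0.3, 0.6, -0.9]
clock: 47.75
position: [0.4191, -0.4236, 0.3263]
tool_rot: [3.141, -0.001, 0.079]
top bar_grip [(array([-25. ,  -0.6, 207.3]), 0.94), (array([ 37.7,   1.3, 130.1]), 0.52)]
top tab_grip [(array([ -73.6, -187.3,  161.4]), 0.62)]
top gauge_white [(array([ 2.800e+01,  3.672e+02, -2.000e-01]), 0.95), (array([-20.7, 106.3,  32.4]), 0.63)]
top gauge_green [(array([-26.2,   1.2,  29.5]), 0.55), (array([ -69.4, -187.8,  162.5]), 0.2)]
scene bar_grip [(array([-20.5,  -2.3, 206.4]), 0.75), (array([-203. , -134.9,    0.4]), 0.18)]
scene tab_grip [(array([ -75.4, -181.3,  162.2]), 0.65)]
scene gauge_white [(array([ 23. , 368.1,  -1.3]), 0.86), (array([-17.5, 106.9,  27.3]), 0.71)]
scene gauge_green []
```

View pics/s12.png

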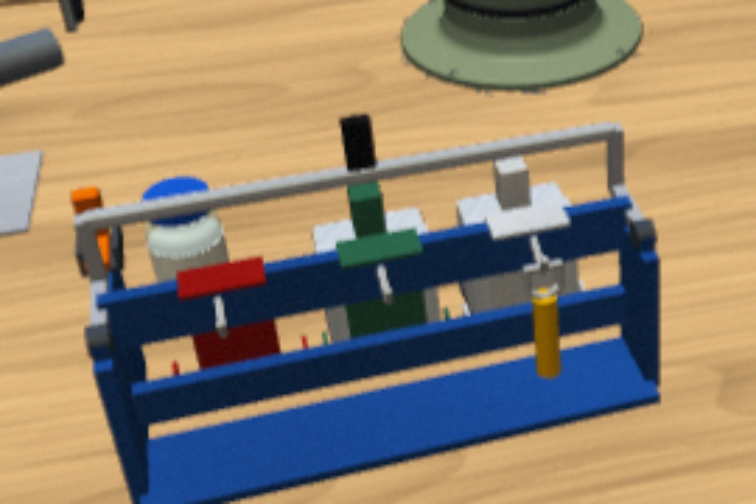

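The bar is down, the tab reads the same position as at the start (home), and both gauges hang on their own hangers.

```bash
python3 -c "
from workcell import bot
print(bot.job_done())"
```

```text
the job is handed in; nothing more can be done
None
```

The job is handed in: the white and green gauges hang on their own hangers (no red gauge was there), the bar is down over them, and the safety tab was then pushed home against its stop; the lock itself was judged only from pressing each gauge down to its stop and the pictures.

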